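Nest the enamelling scoops

ROBOT

A 6-joint arm with a two-finger parallel gripper is mounted at the origin on the work surface. World frame = base frame: x ahead of the robot, y to its left, z up, the work surface at z = 0. Lengths are in mm, angles in rad, forces in N, time in s.
With the tool pointing down it reaches from about 350 to 875 mm from the base axis. Payload 15.5 kg.
Tool frame: the origin (TCP) lies midway between the tips of the shut fingers; the grasp point (between the pads) lies 19 mm behind it; z points along the fingers, y is the direction in which the jaws open and shut (so a half turn about z gives the same grasp; the last joint's range is limited). The gripper opens to 85 mm and grips with 20 to 120 N. Pads are 22 mm wide; open, the fingers measure 114 mm over their backs; the gripper's body (76 mm by 85 mm) begins 54 mm behind the grasp point. The pads swing forward as they close: fully open they stand 13 mm farther back than shut.
Start: joints at [-1.284, 0.494, 1.345, -0, 1.302, -0.096], TCP at [232.871, -579.998, 231.277] pointing down, gripper open.
Joint ranges: [-2.91, 2.91], [-0.82, 2.16], [0.22, 2.67], [-1.22, 4.37], [0.12, 2.79], [-3.08, 3.08]. Speed limits (rad/s): [1.89, 1.89, 2.57, 3.01, 3.01, 3.01].

INTERFACE

Orientations are given as a unit quaternion [x, y, z, w].
In Python, from rig import bot gives the robot as it stands. The module is installed in compiled form; this text tells all that it offers. Calls block until the motion is done:
- bot.move_to(position, orientation): joint-space move of the TCP to a pose.
- bot.move_straight(position, orientation=None, speed=150, stop_force=None): straight line of the TCP; orientation=None keeps the orientation; speed is the mean speed in mm/s. With stop_force (N) it stops when the force on the tool has changed by that much, and returns True; else False.
- bot.move_joints(angles): joint-space move.
- bot.command_gripper(opening, grip_force=None): opening from 0.0 (shut) to 1.0 (fully open); grip_force is the grip in N (None keeps the last); returns when the fingers have stopped.
- bot.hold(seconds).
- bot.ik(position, orientation): joint angles nearest the present ones, or None.
- bot.state(): the state.
- bot.read_camera(name): name is "scene" or "top"; returns the picture (384x512x3 uint8, blue, green, red); there is no depth.
- bot.calibration(name): a dict with "intrinsics" (3x3 intrinsics, pixels), "R" (3x3) and "t" (3): a world point X has camera coordinates R X + t. Camera axes: x right, y down, z forward; pixel columns grow to the right and rows downward; lengths in mm; the calibration is good to about 2 mm. A picture is of the moment at which its call begins. calibration takes no time and is no camera call.
A pose or a line that the arm cannot do raises bot.PlanningError and nothing moves.
- bot.sign_off(): hands the job in, once; it reports no verdict.
The state is a dict: "time_s": time; "joint_positions": joint angles; "qvel": joint speeds; "tau": joint torques, N m; "tool_pos": TCP position; "tcp_rot": TCP orientation; "wrist_force": force on the tool from outside, world axes, zero at the start; "torque": the same for the moment, N m; "grip_width": opening from 0.0 (shut) to 1.0 (fully open).
Only numpy, scipy, OpenCV 4.12 (cv2) and the standard library are available. Lean on these libraries where they do the work, as an engineer would, in place of code of your own. Each camera call takes 0.05 s, during which the arm holds its last target. There are 200 camera calls.

TASK

Put the three powder scoops together: the yellow one inside the red, and the small blue one inside the yellow, each right way up and fully home, leaving the red scoop about where it stands. The blue scoop hangs by its handle on the peg rack: lift it up off its upturned peg, stand it right way up on the bench and let go of it, then take it again to nest it. Leave the other hung tools on their pegs and the jars and spoon blank where they are.

Things in the scene. Friction and masses are not known exactly. Their poses are not given: they have to be found in the camera images.
- small_scoop: small blue scoop: round cup, outer diameter 56 mm, 42 high, wall 3, floor 6 thick; flat handle 20 wide, 38 to 42 mm above the underside, out to 122 mm from the cup's axis, with a slot 12 wide through it from 94 to 116 mm. Origin: centre of the underside; z out of the mouth, x along the handle. Hangs on one of the pegs, handle up, mouth against the rack, slot's end on the peg. 0.12 kg
- medium_scoop: middle-sized yellow scoop: round cup, outer diameter 72 mm, 42 high, wall 3, floor 6 thick; flat handle 20 wide, 38 to 42 mm above the underside, out to 122 mm from the cup's axis, with a slot 12 wide through it from 94 to 116 mm. Origin: centre of the underside; z out of the mouth, x along the handle. Stands on the bench. 0.16 kg
- large_scoop: large red scoop: round cup, outer diameter 88 mm, 42 high, wall 3, floor 6 thick; flat handle 20 wide, 38 to 42 mm above the underside, out to 122 mm from the cup's axis, with a slot 12 wide through it from 94 to 116 mm. Origin: centre of the underside; z out of the mouth, x along the handle. Stands on the bench. 0.21 kg
- rack: fixed wooden peg rack: open frame of two posts and a top rail, 300 mm wide (y), 213 high, 16 thick; front to its own -x (the robot). Origin: under its middle, z up. Three steel pegs stand out along -x from the rail, 200 mm above the bench at y = -95, 0, 95 mm. A batten across it, 85 to 99 mm high, front at x = -33 mm, keeps hung things off it: hung handles lie at x = -33 to -37 mm
- peg0 (a point): point on the axis of the right-hand peg (rack y = -95 mm) where a thing hangs; axes as the rack's. The peg is 6 mm thick, runs along -x to 23 mm beyond this point, and its end turns up to 11 mm above its axis: raise a hung thing by 8 to 16 mm (12 is best) and draw it off along -x
- peg1 (a point): the same on the middle peg
- peg2 (a point): the same on the left-hand peg (rack y = +95 mm)
- sifter: bystander hung on another peg: bare steel cup 48 mm diameter with the same handle and slot as the scoops, same axes and origin
- spatula: bystander hung on another peg: flat metal blade 60 by 44 mm, 4 mm thick, with a wooden handle and slot like the scoops'; x along the handle; origin 38 mm off the blade's face under the middle of the blade, so that it hangs like a scoop's
- jar0: bystander: white enamel jar with a green lid, 36 mm diameter, 46 mm high, standing; origin at the centre of its underside, z up
- jar1: bystander: white enamel jar with an orange lid, 42 mm diameter, 46 mm high, standing; origin at the centre of its underside, z up
- jar2: bystander: white enamel jar with a black lid, 42 mm diameter, 46 mm high, standing; origin at the centre of its underside, z up
- jar3: bystander: white enamel jar with a red lid, 42 mm diameter, 46 mm high, standing; origin at the centre of its underside, z up
- spoon_blank: bystander: small wooden spoon blank lying flat, 137 mm long, 34 mm wide and 9 mm high at the bowl; origin under the handle's root, 20 mm from the bowl's centre; x along the handle, z up
There are look-alikes about, which are no part of the job. There is more than one size of the large_scoop; the one meant has the size given above.

How it is judged (in metres and radians):
On the way:
1. the blue scoop, off its peg, stands right way up on the bench, let go and at rest (angle between small_scoop's own z axis and vertical below 0.1 rad and height (world z) of small_scoop between -0.004 and 0.004 m and linear speed of small_scoop below 0.03 m/s and contact force between the fingers and small_scoop below 0.05 N), for 0.2 s.
At the end, for the whole second after the job is handed in: the yellow scoop rests in the red and the blue in the yellow, each with its underside within 10 mm of the underside of the one around it (fully home is 6 mm), axes within 8 mm, all upright within 0.08 rad and at rest, the red scoop standing on the bench (horizontal distance between medium_scoop and large_scoop below 0.008 m and z of medium_scoop in the frame of large_scoop between 0.002 and 0.01 m and angle between each of medium_scoop, small_scoop, large_scoop's own z axis and vertical below 0.08 rad and horizontal distance between small_scoop and medium_scoop below 0.008 m and z of small_scoop in the frame of medium_scoop between 0.002 and 0.01 m and height (world z) of large_scoop below 0.004 m and linear speed of each of small_scoop, medium_scoop, large_scoop below 0.02 m/s); the robot touches nothing.
It fails at once if the red scoop moved more than 50 mm (distance of large_scoop from where it was at the start of the episode above 0.05 m).
It fails at once if a jar or the spoon blank moved more than 30 mm (distance of any of jar0, jar1, jar2, jar3, spoon_blank from where it was at the start of the episode above 0.03 m).
It fails at once if the sifter or spatula moved more than 60 mm or came off its peg (distance of any of sifter, spatula from where it was at the start of the episode above 0.06 m).
It also fails if it takes over 72 s, if anything falls off the work surface, if the arm or the gripper's body presses on something with over 40 N, if the wrist force passes 120 N, or if a joint passes its speed limit or range.

## Working session

There is one attempt and no reset: what is moved stays moved. The work goes in short steps, each a Python script; the robot and the scene stay as the last script left them, time stands still between calls to the robot, and variables do not carry over. Pictures are saved under pics/ and viewed, about 8 in all and at most 12, crops included, and the job is handed in when it is done.

```bash
mkdir -p pics; python3 - <<'E'
from rig import bot
import cv2,numpy as np
for n in("scene","top"):
    im=bot.read_camera(n);cv2.imwrite(f"pics/{n}0.png",im)
    c=bot.calibration(n);R,t=np.array(c["R"]),np.array(c["t"]);print(n,np.round(c["intrinsics"],1).tolist(),np.round(R,3).tolist(),"C",np.round(-R.T@t))
s=bot.state();print(s["time_s"],s["tcp_rot"],s["grip_width"])
E
```

```text
scene [[441.2, 0.0, 257.8], [0.0, 441.2, 193.5], [0.0, 0.0, 1.0]] [[0.567, 0.824, 0.01], [0.506, -0.339, -0.793], [-0.65, 0.454, -0.609]] C [1210. -506.  816.]
top [[495.1, 0.0, 255.2], [0.0, 495.1, 190.6], [0.0, 0.0, 1.0]] [[0.01, -1.0, 0.012], [-0.984, -0.012, -0.175], [0.175, -0.01, -0.984]] C [ 199.   -5. 1586.]
0.1 [ 9.81838592e-01  1.89717359e-01 -4.63290001e-05 -5.48484060e-04] 1.002905186711152
```

View pics/scene0.png

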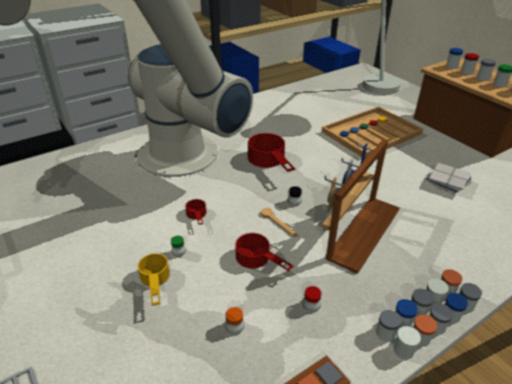

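View pics/top0.png

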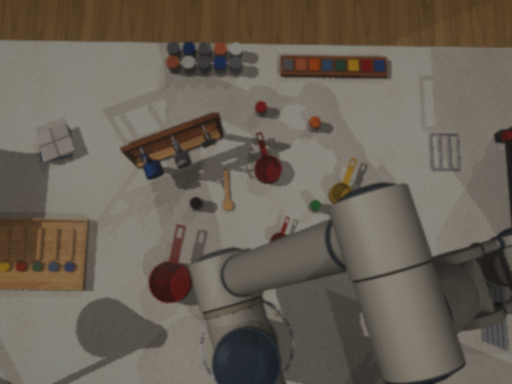

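```bash
cat > h.py <<'E'
from rig import bot
import cv2,numpy as np
from scipy.spatial.transform import Rotation as Ro
def cam(n):
    c=bot.calibration(n);return np.array(c["intrinsics"]),np.array(c["R"]),np.array(c["t"])
def ray(n,uv):
    K,R,t=cam(n);uv=np.atleast_2d(uv).astype(float)
    d=np.c_[uv,np.ones(len(uv))]@np.linalg.inv(K).T@R
    return -R.T@t,d/np.linalg.norm(d,axis=1)[:,None]
def cast(n,uv,z):
    C,d=ray(n,uv);return C+d*((z-C[2])/d[:,2])[:,None]
def proj(n,X):
    K,R,t=cam(n);p=(np.atleast_2d(X)@R.T+t)@K.T;return p[:,:2]/p[:,2:]
def masks(im):
    h=cv2.cvtColor(im,cv2.COLOR_BGR2HSV);H,S,V=cv2.split(h)
    return dict(red=((H<6)|(H>172))&(S>140)&(V>40),yellow=(H>18)&(H<32)&(S>150)&(V>60),blue=(H>100)&(H<125)&(S>120)&(V>40))
def down(a): # tool down, tool y (jaw) along world angle a
    x=np.array([np.sin(a),-np.cos(a),0]);y=np.array([np.cos(a),np.sin(a),0])
    return Ro.from_matrix(np.c_[x,y,np.cross(x,y)]).as_quat()
E
python3 - <<'E'
from h import *
for n in("scene","top"):
    im=cv2.imread(f"pics/{n}0.png")
    for k,m in masks(im).items():
        c,l,s,ce=cv2.connectedComponentsWithStats(m.astype(np.uint8))
        for i in range(1,c):
            if s[i,4]>60: print(n,k,s[i],np.round(ce[i],1),np.round(cast(n,ce[i],30)[0]))
a=cv2.imread("pics/top0.png")[90:300,110:380];b=cv2.imread("pics/scene0.png")[130:300,130:410]
cv2.imwrite("pics/top_z.png",cv2.resize(a,(770,599),interpolation=cv2.INTER_CUBIC))
cv2.imwrite("pics/scene_z.png",cv2.resize(b,(800,486),interpolation=cv2.INTER_CUBIC))
E
```

```text
scene red [466  53  13   7  75] [471.4  56.1] [  39. 1601.   30.]
scene red [ 248  133   46   38 1099] [266.8 150.5] [193. 240.  30.]
scene red [186 200  20  20 319] [195.4 209.1] [ 333. -105.   30.]
scene red [ 236  234   57   37 1079] [254.9 251.3] [563. -60.  30.]
scene red [305 287  16  16 206] [312.4 294.1] [747. -29.  30.]
scene yellow [138 254  31  45 885] [153.5 271.2] [ 483. -297.   30.]
scene blue [ 304   36   56   36 1408] [329.8  53.9] [-370. 1027.   30.]
scene blue [ 220   42   39   51 1084] [239.9  63. ] [-514.  586.   30.]
scene blue [451  48  12   7  63] [456.   50.9] [ -50. 1600.   30.]
scene blue [446 293  22  18 296] [456.5 301.4] [943. 225.  30.]
scene blue [397 300  20  18 294] [406.6 308.1] [893. 118.  30.]
top red [361  60  11  12 113] [366.2  65.1] [ 907. -387.   30.]
top red [256 102  10  10  84] [260.5 106.7] [756. -34.  30.]
top red [502 131  10  10  93] [506.6 135.4] [ 669. -842.   30.]
top red [256 142  25  40 545] [267.3 167.1] [553. -58.  30.]
top red [153 266  38  36 983] [171.7 284.5] [179. 234.  30.]
top yellow [348  60  11  11 113] [353.1  65.1] [ 907. -343.   30.]
top yellow [330 166  23  37 318] [341.1 187. ] [ 491. -295.   30.]
top yellow [  0 261  11  11  90] [  4.5 265.9] [230. 752.  30.]
top blue [184  43  10  11  89] [188.5  48. ] [959. 209.  30.]
top blue [215  57  10  12 104] [219.5  62.4] [909. 104.  30.]
top blue [375  61   9  10  73] [379.3  65.4] [ 907. -431.   30.]
top blue [144 163  14  14 122] [150.3 169.2] [541. 318.  30.]
```

View pics/top_z.png

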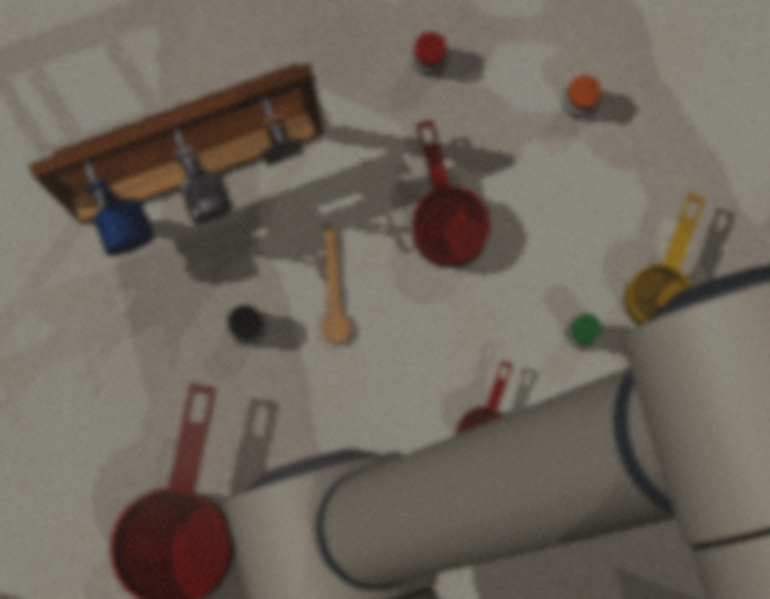

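View pics/scene_z.png

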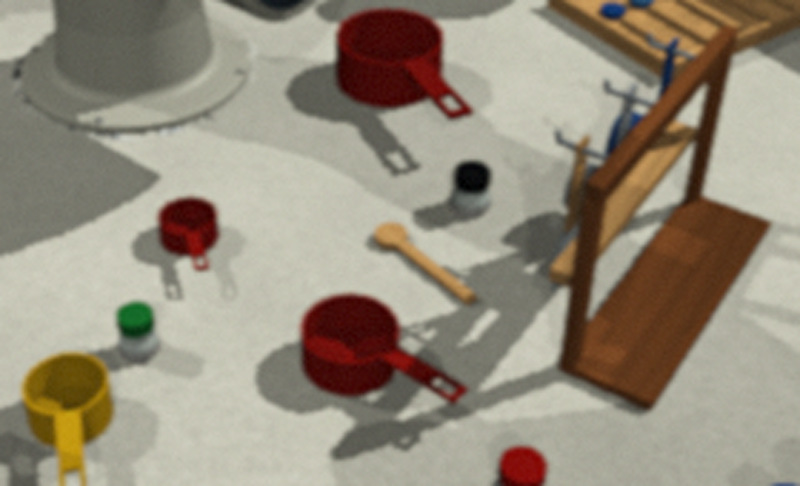

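```bash
python3 - <<'E'
from h import *
a=cv2.imread("pics/top0.png")[108:188,118:228];b=cv2.imread("pics/scene0.png")[135:215,320:390]
f=4.4;r=lambda i:cv2.resize(i,None,fx=f,fy=f,interpolation=cv2.INTER_CUBIC)
c=np.hstack([r(a),r(b)]);c=cv2.convertScaleAbs(c,alpha=1.5);print(c.shape);cv2.imwrite("pics/rack.png",c)
for n in("scene","top"):
    im=cv2.imread(f"pics/{n}0.png");M=masks(im)
    C,_=ray(n,[0,0])
    for k,x0,R in(("red",(548,-58),44),("yellow",(465,-300),36)):
        cs,_=cv2.findContours(M[k].astype(np.uint8),cv2.RETR_EXTERNAL,cv2.CHAIN_APPROX_NONE)
        for q in cs:
            if len(q)<30: continue
            P=cast(n,q[:,0]+0.,42)[:,:2]
            if np.linalg.norm(P.mean(0)-x0)>60: continue
            tip=P[np.argmax(np.linalg.norm(P-x0,axis=1))]
            d=P.mean(0)-C[:2];d/=np.linalg.norm(d)
            c=np.array(x0,float)
            for _ in range(30):
                u=P-c;rr=np.linalg.norm(u,axis=1);h=tip-c;h/=np.linalg.norm(h)
                s=(np.abs(rr-R)<12)&(u@h/rr<.85)&(u@d>-.15*rr)
                A=np.c_[2*P[s],np.ones(s.sum())];sol=np.linalg.lstsq(A,(P[s]**2).sum(1),rcond=None)[0];c=sol[:2]
            print(n,k,c.round(1),"R",np.sqrt(sol[2]+c@c).round(1),s.sum(),"tip",tip.round(),"len",np.linalg.norm(tip-c).round(1),"ang",np.degrees(np.arctan2(*(tip-c)[::-1])).round(1))
E
```

```text
(352, 792, 3)
scene red [549.2 -59.7] R 40.4 42 tip [667. -37.] len 119.9 ang 11.0
scene yellow [ 471.5 -291.9] R 33.6 39 tip [ 564. -337.] len 102.6 ang -25.8
top red [544.7 -59.1] R 38.9 27 tip [633. -37.] len 91.0 ang 14.2
top yellow [ 472.3 -294.7] R 28.0 9 tip [ 557. -319.] len 88.4 ang -16.1
```

View pics/rack.png

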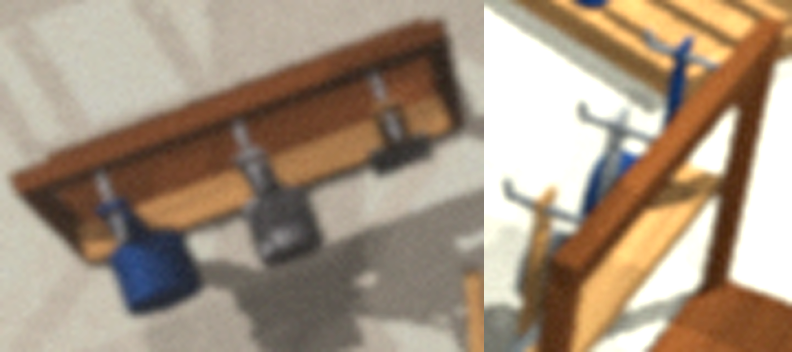

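```bash
python3 - <<'E'
from h import *
S=lambda u,v:(320+(u-484)/4.4,135+v/4.4)
T=lambda u,v:(118+u/4.4,108+v/4.4)
for nm,n,p,z in[("FR","scene",S(553,265),213),("BR","scene",S(583,270),213),("FL","scene",S(762,15),213),("BL","scene",S(783,28),213),
 ("FR","top",T(450,40),213),("BR","top",T(437,20),213),("BL","top",T(12,178),213),("FL","top",T(28,192),213),
 ("tip2","scene",S(648,38),209),("tip1","scene",S(584,106),209),("tip0","scene",S(509,184),209),("htop","scene",S(685,42),209),("htop","top",T(107,203),209),
 ("base2","top",T(101,172),200),("base1","top",T(239,122),200),("base0","top",T(376,76),200)]:
  print(nm,n,cast(n,p,z)[0].round(1))
E
```

```text
FR scene [668.7  85.3 213. ]
BR scene [680.3  95.2 213. ]
FL scene [553.8 362.7 213. ]
BL scene [571.7 361.7 213. ]
FR top [657.7  85.1 213. ]
BR top [671.3  94.  213. ]
BL top [560.4 366.5 213. ]
FL top [551.2 355.6 213. ]
tip2 scene [530.2 290.2 209. ]
tip1 scene [564.1 205.7 209. ]
tip0 scene [598.5 118.3 209. ]
htop scene [545.9 305.5 209. ]
htop top [545.6 305.2 209. ]
base2 top [568.6 312.2 200. ]
base1 top [603.8 223.4 200. ]
base0 top [636.5 134.3 200. ]
```

```bash
cat >> h.py <<'E'
YAW=np.radians(21.3)
RX=np.array([np.cos(YAW),np.sin(YAW),0]);RY=np.array([-np.sin(YAW),np.cos(YAW),0]);Z=np.array([0,0,1.])
HT=np.array([545.8,305.4,0]) # handle at rack x=-35,y=95
RC0=np.c_[Z,-RY,RX]  # hung cup axes: x up, z toward rack; y = z cross x
ORG0=HT-40*RX+87*Z   # hung cup origin
def side(beta,flip): # tool from left, pitched down by beta, jaws along rack x
    z=-np.cos(beta)*RY-np.sin(beta)*Z;y=RX*(1-2*flip);return np.c_[np.cross(y,z),y,z]
def place(Rt0,tcp0,psi,tilt,p,clear=2):
    # cup yaw psi (handle direction), tilted about its handle so the tool side is raised
    s=Ro.from_euler('z',psi).as_matrix()
    yc=RC0.T@RY  # tool side in cup frame
    Rc1=s@Ro.from_euler('x',tilt*np.sign(yc[1])).as_matrix()
    M=Rc1@RC0.T
    o=np.array([p[0],p[1],28*np.sin(abs(tilt))+clear])
    return M@Rt0, o+M@(tcp0-ORG0), M
E
python3 - <<'E'
from h import *
print(np.linalg.det(RC0))
q=lambda R:Ro.from_matrix(R).as_quat()
q0=np.array(bot.state()["joint_positions"])
for flip in(0,1):
  for b in(0,20,40):
    Rt=side(np.radians(b),flip);g=HT-2*RX+6*RY*np.cos(np.radians(b))+145*Z;tcp=g+19*Rt[:,2]
    a=[bot.ik(tcp+o,q(Rt)) for o in(-110*Rt[:,2],0,12*Z-70*RX)]
    print(flip,b,[None if x is None else np.round(x,2).tolist() for x in a])
    if any(x is None for x in a):continue
    for px,py in((430,330),(420,250),(450,0),(400,100),(450,-180),(400,-250),(550,-200)):
      for psi in range(0,360,30):
        R1,t1,M=place(Rt,tcp,np.radians(psi),np.radians(25),(px,py))
        x=bot.ik(t1,q(R1));y=bot.ik(t1+100*Z,q(R1))
        if x is not None and y is not None: print("  ",px,py,psi,"tz",R1[:,2].round(2),np.round(x,2).tolist())
E
```

```text
0.9999999999999999
0 0 [[1.0, 1.22, 0.97, -1.17, 2.07, 0.72], [0.88, 1.15, 1.19, -1.2, 1.92, 0.84], [0.93, 1.09, 1.37, -1.12, 1.91, 0.97]]
   430 330 0 tz [ 0.    0.91 -0.42] [-0.01, 0.99, 1.88, 1.43, 1.15, -2.84]
   430 330 30 tz [-0.45  0.78 -0.42] [0.1, 1.02, 1.52, 0.98, 1.43, -2.6]
   430 330 60 tz [-0.78  0.45 -0.42] [0.25, 1.1, 1.21, 0.7, 1.77, -2.58]
   430 330 90 tz [-0.91  0.   -0.42] [0.43, 1.16, 0.99, 0.44, 2.04, -2.74]
   430 330 120 tz [-0.78 -0.45 -0.42] [0.61, 1.18, 0.93, 0.09, 2.16, -3.05]
   430 330 150 tz [-0.45 -0.78 -0.42] [0.78, 1.15, 1.04, -0.27, 2.06, 2.9]
   430 330 180 tz [-0.   -0.91 -0.42] [0.94, 1.07, 1.3, -0.58, 1.78, 2.7]
   430 330 210 tz [ 0.45 -0.78 -0.42] [1.05, 1.0, 1.63, -0.91, 1.42, 2.7]
   430 330 330 tz [ 0.45  0.78 -0.42] [0.01, 1.07, 2.24, 2.16, 1.22, 2.99]
   420 250 0 tz [ 0.    0.91 -0.42] [-0.18, 0.99, 1.91, 1.29, 1.19, -2.89]
   420 250 30 tz [-0.45  0.78 -0.42] [-0.03, 1.01, 1.58, 0.89, 1.46, -2.68]
   420 250 60 tz [-0.78  0.45 -0.42] [0.15, 1.07, 1.31, 0.61, 1.76, -2.69]
   420 250 90 tz [-0.91  0.   -0.42] [0.34, 1.12, 1.14, 0.33, 1.9
[... 28087 characters left out ...]
5, 0.23]
   550 -200 60 tz [-0.92 -0.21 -0.32] [-0.16, 1.28, 0.76, -0.48, 2.27, -0.16]
   550 -200 90 tz [-0.69 -0.64 -0.32] [0.0, 1.16, 1.13, -0.74, 1.88, -0.27]
   550 -200 120 tz [-0.28 -0.9  -0.32] [0.12, 1.07, 1.56, -1.05, 1.48, -0.18]
   550 -200 180 tz [ 0.64 -0.69 -0.32] [-0.18, 1.27, 2.37, 3.75, 1.65, 0.58]
   550 -200 210 tz [ 0.9  -0.28 -0.32] [-0.83, 1.34, 2.43, 2.63, 1.79, -0.01]
   550 -200 240 tz [ 0.92  0.21 -0.32] [-1.08, 1.09, 2.09, 1.85, 1.25, 0.25]
   550 -200 270 tz [ 0.69  0.64 -0.32] [-1.04, 1.05, 1.66, 1.24, 1.36, 0.72]
   550 -200 300 tz [ 0.28  0.9  -0.32] [-0.9, 1.13, 1.23, 0.91, 1.71, 0.92]
   550 -200 330 tz [-0.21  0.92 -0.32] [-0.72, 1.25, 0.84, 0.7, 2.1, 0.92]
```

```bash
cat >> h.py <<'E'
q=lambda R:Ro.from_matrix(R).as_quat()
a=np.radians(4)
_z=np.sin(a)*RX-np.cos(a)*RY;_y=-(np.cos(a)*RX+np.sin(a)*RY)
RT=np.c_[np.cross(_y,_z),_y,_z]
TCP0=HT-2*RX+6*RY+145*Z+19*_z
PSI=np.radians(200);PL=(440,350)
E
python3 - <<'E'
from h import *
for o in(-110*RT[:,2],0,12*Z,12*Z-120*RX):print(np.round(bot.ik(TCP0+o,q(RT)),2))
R1,t1,M=place(RT,TCP0,PSI,np.radians(25),PL)
print(np.round(bot.ik(t1,q(R1)),2),np.round(bot.ik(t1+80*Z,q(R1)),2),t1.round(),R1.round(2).tolist())
bot.move_joints([-1.284,0.1,1.2,0,1.3,-.1])
bot.move_joints([1.35,0.3,1.3,-1.0,2.0,-2.4]);print(np.round(bot.state()["tool_pos"]))
bot.command_gripper(0.21,60)
bot.move_to(TCP0-110*RT[:,2],q(RT))
for n in("scene","top"): cv2.imwrite(f"pics/{n}1.png",bot.read_camera(n))
s=bot.state();print(s["time_s"],s["grip_width"],s["tool_pos"])
a=cv2.imread("pics/top1.png")[80:260,90:390];b=cv2.imread("pics/scene1.png")[100:260,230:430]
c=np.hstack([cv2.resize(a,(500,300)),cv2.resize(b,(300,240)) if 0 else cv2.copyMakeBorder(cv2.resize(b,(300,240)),0,60,0,0,0)])
cv2.imwrite("pics/st1.png",c)
E
```

```text
[ 1.02  1.19  1.05 -1.19  2.01 -2.38]Traceback (most recent call last):
  File "<stdin>", line 2, in <module>
    return _wrapfunc(a, 'round', decimals=decimals, out=out)
    return _wrapit(obj, method, *args, **kwds)
    result = getattr(arr, method)(*args, **kwds)
TypeError: unsupported operand type(s) for *: 'NoneType' and 'float'
```

```bash
sed -i 's/^a=np.radians(4)/a=0.0;be=np.radians(3)/; s/^_z=.*/_y=-RX;_z=-np.cos(be)*RY-np.sin(be)*Z/; s/^TCP0=HT-2\*RX+6\*RY/TCP0=HT-2*RX+7*RY/' h.py
python3 - <<'E'
from h import *
for o in(-110*RT[:,2],-50*RT[:,2],0,12*Z,12*Z-40*RX,12*Z-120*RX):print(np.round(bot.ik(TCP0+o,q(RT)),2))
R1,t1,M=place(RT,TCP0,PSI,np.radians(25),PL)
print(np.round(bot.ik(t1,q(R1)),2),np.round(bot.ik(t1+80*Z,q(R1)),2),t1.round(),R1.round(2).tolist())
bot.move_joints([-1.284,0.1,1.2,0,1.3,-.1])
bot.move_joints([1.35,0.3,1.3,-1.0,2.0,-2.4]);print(np.round(bot.state()["tool_pos"]))
bot.command_gripper(0.21,60)
bot.move_to(TCP0-110*RT[:,2],q(RT))
for n in("scene","top"): cv2.imwrite(f"pics/{n}1.png",bot.read_camera(n))
s=bot.state();print(s["time_s"],s["grip_width"],s["tool_pos"])
a=cv2.imread("pics/top1.png")[80:260,90:390];b=cv2.imread("pics/scene1.png")[100:260,230:430]
c=np.hstack([cv2.resize(a,(500,300)),cv2.copyMakeBorder(cv2.resize(b,(300,240)),0,60,0,0,0)])
cv2.imwrite("pics/st1.png",c)
E
```

```text
[ 1.    1.19  0.98 -1.14  2.04 -2.42]
[ 0.93  1.15  1.11 -1.15  1.96 -2.35]
[ 0.88  1.13  1.2  -1.17  1.89 -2.31]
[ 0.88  1.11  1.2  -1.17  1.9  -2.32]
[ 0.9   1.09  1.3  -1.13  1.88 -2.24]
[ 0.97  1.05  1.48 -1.04  1.85 -2.09]
[ 1.04  1.03  1.48 -0.82  1.55 -0.47] [ 1.04  0.9   1.49 -0.82  1.63 -0.56] [396. 305.  43.] [[-0.92, -0.14, 0.36], [-0.39, 0.4, -0.83], [-0.02, -0.91, -0.42]]
[283. 359. 537.]
7.375 0.21378389239527726 [508.14470683 396.69097898 151.3146038 ]
```

View pics/st1.png

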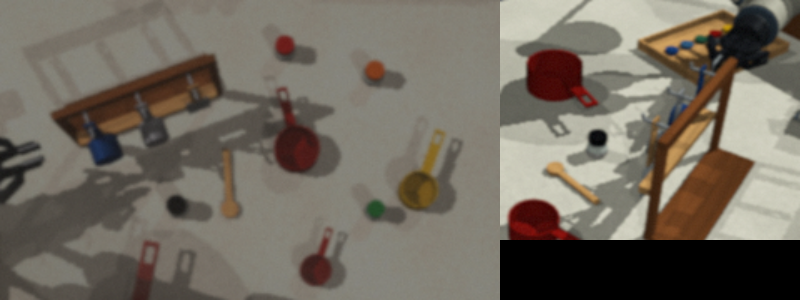

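```bash
python3 - <<'E'
from h import *
def st(m):
    s=bot.state();print(m,round(s["time_s"],2),"w",round(s["grip_width"],3),"p",np.round(s["tool_pos"],1),"F",np.round(s["wrist_force"],1))
hit=bot.move_straight(TCP0,speed=70,stop_force=8);st(f"appr {hit}")
if not hit:
    bot.command_gripper(0.0,60);st("grip")
    for n in("scene","top"): cv2.imwrite(f"pics/{n}2.png",bot.read_camera(n))
b=cv2.imread("pics/scene2.png")[90:210,300:420];a=cv2.imread("pics/top2.png")[90:210,80:240]
cv2.imwrite("pics/g2.png",np.hstack([cv2.resize(a,(480,360)),cv2.resize(b,(320,320)) if 0 else cv2.copyMakeBorder(cv2.resize(b,(310,310)),0,50,0,0,0)]))
E
```

```text
appr True 8.49 w 0.206 p [539.1 317.9 145.3] F [-4.4 11.   0.8][ WARN:0@2.040] global loadsave.cpp:275 findDecoder imread_('pics/scene2.png'): can't open/read file: check file path/integrity
Traceback (most recent call last):
TypeError: 'NoneType' object is not subscriptable
```

```bash
python3 - <<'E'
import re
s=open('h.py').read()
i=s.index("a=0.0;be=")
s=s[:i]+'''A=np.radians(14);BE=np.radians(20)
_h=np.sin(A)*RX-np.cos(A)*RY;_z=np.cos(BE)*_h-np.sin(BE)*Z;_y=-(np.cos(A)*RX+np.sin(A)*RY)
RT=np.c_[np.cross(_y,_z),_y,_z]
TCP0=HT-8*RX+145*Z+19*_z-11*_h   # grasp point 11 mm short of the handle's centre line
HT=HT-7*RX
RC0=Ro.from_rotvec([0,0,A]).as_matrix()@RC0
ORG0=HT-40*RC0[:,2]+87*Z
def st(m):
    s=bot.state();print(m,round(s["time_s"],2),"w",round(s["grip_width"],3),"p",np.round(s["tool_pos"],1),"F",np.round(s["wrist_force"],1))
PSI=np.radians(200);PL=(440,350)
'''
s=s.replace("yc=RC0.T@RY","yc=-RC0.T@Rt0[:,2]")
open('h.py','w').write(s)
E
python3 - <<'E'
from h import *
for o in(-110*RT[:,2],-50*RT[:,2],0,12*Z,12*Z-40*RX,12*Z-120*RX):print(np.round(bot.ik(TCP0+o,q(RT)),2))
R1,t1,M=place(RT,TCP0,PSI,np.radians(25),PL)
print(np.round(bot.ik(t1,q(R1)),2),np.round(bot.ik(t1+80*Z,q(R1)),2),t1.round(),R1.round(2).tolist())
E
```

```text
[ 1.05  0.91  1.32 -1.03  1.67 -2.37]
[ 0.97  0.92  1.4  -1.08  1.58 -2.33]
[ 0.9   0.93  1.45 -1.13  1.51 -2.29]
[ 0.9   0.91  1.45 -1.13  1.51 -2.31]
[ 0.94  0.89  1.54 -1.11  1.51 -2.24]
[ 1.01  0.85  1.7  -1.05  1.49 -2.11]
[ 1.12  1.01  1.67 -1.05  1.37 -0.28] [ 1.12  0.86  1.68 -1.03  1.44 -0.39] [399. 311.  46.] [[-0.78, -0.14, 0.61], [-0.61, 0.4, -0.68], [-0.14, -0.91, -0.4]]
```

```bash
python3 - <<'E'
from h import *
s=bot.state();z0=Ro.from_quat(s["tcp_rot"]).as_matrix()[:,2]
bot.move_straight(np.array(s["tool_pos"])-80*z0,speed=150)
bot.command_gripper(0.36,80)
bot.move_to(TCP0-110*RT[:,2],q(RT))
hit=bot.move_straight(TCP0,speed=80,stop_force=8);st(f"appr {hit}")
if not hit:
    bot.command_gripper(0.0,80);st("grip")
for n in("scene","top"): cv2.imwrite(f"pics/{n}2.png",bot.read_camera(n))
b=cv2.imread("pics/scene2.png")[90:210,300:420];a=cv2.imread("pics/top2.png")[90:210,80:240]
cv2.imwrite("pics/g2.png",np.hstack([cv2.resize(a,(480,360)),cv2.copyMakeBorder(cv2.resize(b,(310,310)),0,50,0,0,0)]))
E
```

```text
appr True 11.09 w 0.363 p [536.3 304.2 141.5] F [-3.   0.5 -0.5]
```

View pics/g2.png

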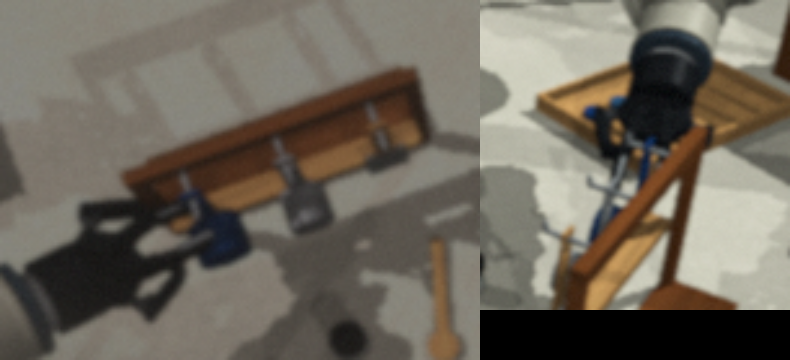

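```bash
python3 - <<'E'
from h import *
bot.command_gripper(0.20,40);st("part")
hit=bot.move_straight(TCP0-2*RX,speed=40,stop_force=10);st(f"appr {hit}")
bot.command_gripper(0.0,80);st("grip")
E
```

```text
part 11.47 w 0.203 p [536.3 304.9 141.7] F [ 0.4 -0.3 -0.7]
appr False 11.88 w 0.195 p [540.5 295.8 138.4] F [-0.   0.9 -0.1]
grip 12.18 w 0.014 p [540.4 296.3 138.5] F [-0.7  1.1 -0.3]
```

```bash
python3 - <<'E'
from h import *
p=np.array(bot.state()["tool_pos"])
bot.move_straight(p+5*Z,speed=40);st("up5")
for n in("scene","top"): cv2.imwrite(f"pics/{n}3.png",bot.read_camera(n))
b=cv2.imread("pics/scene3.png")[110:190,320:400];a=cv2.imread("pics/top3.png")[110:190,100:190]
cv2.imwrite("pics/g3.png",np.hstack([cv2.resize(a,(450,400),interpolation=2),cv2.resize(b,(340,400),interpolation=2)]))
E
```

```text
up5 12.45 w 0.015 p [540.5 296.5 143.9] F [-0.7  1.4 -0. ]
```

View pics/g3.png

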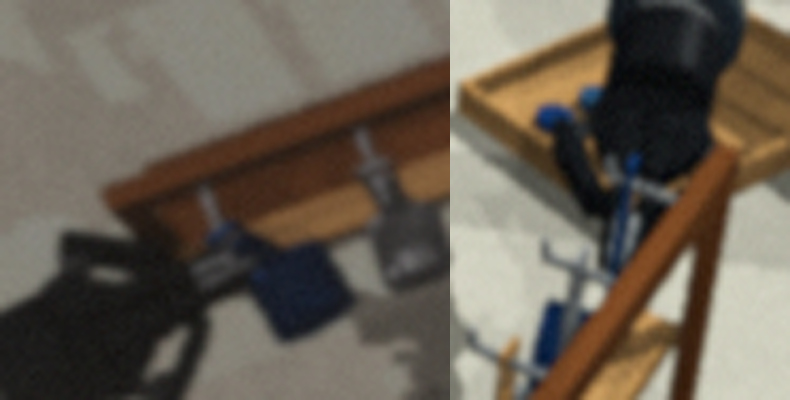

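```bash
python3 - <<'E'
from h import *
for n,c,z in(("top",(150,169),90),("scene",(360,165),90)):
  for k in(0,1,2,3):
    m=masks(cv2.imread(f"pics/{n}{k}.png"))["blue"].astype(np.uint8)
    N,l,s,ce=cv2.connectedComponentsWithStats(m)
    for i in range(1,N):
        if s[i,4]>8 and np.hypot(*(ce[i]-c))<35: print(n,k,s[i],ce[i].round(1))
P=lambda o:[proj(n,o)[0].round(1) for n in("top","scene")]
print("handle top hung",P(HT+7*RX+209*Z),"model hung+yaw",P(HT+209*Z),P(HT+214*Z), "cup bottom c", P(ORG0),P(ORG0+5*Z))
E
```

```text
top 0 [144 163  14  14 122] [150.3 169.2]
top 1 [144 163  14  14 130] [150.3 169.2]
top 2 [152 169   5   5  20] [154.  171.2]
top 3 [158 167   5   6  11] [160.1 169.4]
scene 0 [362 150   3  10  16] [363.2 154.6]
scene 1 [362 144   5  16  28] [363.7 151.8]
scene 1 [343 174   3   8  14] [344.1 177.5]
scene 2 [364 143   4   5  14] [365.4 144.6]
scene 2 [362 149   3  11  19] [363.2 154.5]
scene 3 [361 140   4   6  17] [362.6 142.4]
scene 3 [359 147   3  10  14] [360.1 151.1]
scene 3 [341 171   5  12  42] [343.2 176.6]
handle top hung [array([142.2, 154.1]), array([365.6, 144.5])] model hung+yaw [array([143. , 156.3]), array([363.2, 143.7])] [array([142.7, 155.9]), array([363.4, 142.1])] cup bottom c [array([158.4, 176.3]), array([342.4, 178. ])] [array([158.1, 176. ]), array([342.7, 176.5])]
```

```bash
python3 - <<'E'
from h import *
p=np.array(bot.state()["tool_pos"])
bot.move_straight(p+8*Z,speed=60);st("up")
hit=bot.move_straight(p+8*Z-45*RX,speed=80,stop_force=10);st(f"back {hit}")
if not hit: bot.move_straight(p+8*Z-130*RX,speed=150);st("back2")
for n in("scene","top"): cv2.imwrite(f"pics/{n}4.png",bot.read_camera(n))
for n in("top","scene"):
    m=masks(cv2.imread(f"pics/{n}4.png"))["blue"].astype(np.uint8)
    N,l,s,ce=cv2.connectedComponentsWithStats(m)
    o=np.array(bot.state()["tool_pos"])-TCP0
    print(n,"expect cup",proj(n,ORG0+o+20*RC0[:,2])[0].round(),"htip",proj(n,ORG0+o+122*Z+40*RC0[:,2])[0].round())
    for i in range(1,N):
        if s[i,4]>12: print(s[i],ce[i].round(1))
b=cv2.imread("pics/scene4.png")[90:250,230:400];a=cv2.imread("pics/top4.png")[100:260,60:240]
cv2.imwrite("pics/g4.png",np.hstack([cv2.resize(a,(405,360),interpolation=2),cv2.resize(b,(382,360),interpolation=2)]))
E
```

```text
up 12.83 w 0.016 p [540.7 296.8 152.4] F [-2.   3.7  0.5]
back False 13.54 w 0.016 p [498.9 280.3 151.7] F [-0.2  1.  -0.7]
back2 14.26 w 0.013 p [420.1 249.8 151.7] F [ 0.6  0.9 -0.6]
top expect cup [168. 210.] htip [157. 198.]
[184  43  10  11  95] [188.5  48. ]
[215  57  10  12 105] [219.5  62.3]
[375  61   9  10  70] [379.2  65.3]
scene expect cup [309. 161.] htip [320. 126.]
[316  36  34  21 463] [331.1  46.5]
[ 220   43   39   57 1748] [237.9  71.5]
[205  47   9  43 241] [209.4  68.3]
[451  48  12   7  63] [456.   50.9]
[304  50  13  17 136] [309.2  58.2]
[316 124   6  28  70] [318.2 135.8]
[352 128   6   4  20] [354.  129.4]
[342 132   6   4  18] [344.7 133.6]
[300 154  17  19 246] [307.8 163.1]
[446 293  22  18 300] [456.4 301.4]
[397 300  20  18 293] [406.6 308.2]
```

View pics/g4.png

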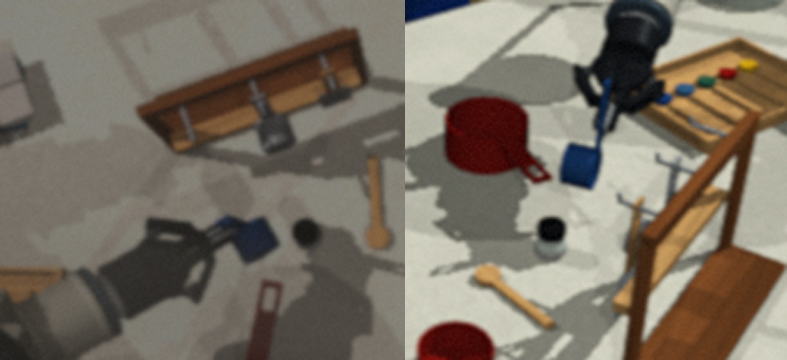

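```bash
python3 - <<'E'
from h import *
R1,t1,M=place(RT,TCP0,PSI,np.radians(25),PL)
try: bot.move_straight(t1+80*Z,q(R1),speed=60)
except bot.PlanningError as e: print(e);bot.move_to(t1+80*Z,q(R1))
st("hover")
bot.move_straight(t1+12*Z,speed=120)
hit=bot.move_straight(t1-10*Z,speed=30,stop_force=2.5);st(f"down {hit} {t1.round(1)}")
bot.command_gripper(0.35);st("open")
p=np.array(bot.state()["tool_pos"])
bot.move_straight(p-90*R1[:,2],speed=80);st("out")
for n in("scene","top"): cv2.imwrite(f"pics/{n}5.png",bot.read_camera(n))
b=cv2.imread("pics/scene5.png")[90:250,200:370];a=cv2.imread("pics/top5.png")[130:290,60:240]
cv2.imwrite("pics/g5.png",np.hstack([cv2.resize(a,(405,360),interpolation=2),cv2.resize(b,(382,360),interpolation=2)]))
E
```

```text
hover 16.2 w 0.019 p [399.4 311.2 126.4] F [ 0.3 -0.2 -0.1]
down True [399.3 311.3  46.4] 17.27 w 0.014 p [399.3 311.3  53.3] F [0.3 0.7 0.1]
open 17.66 w 0.349 p [399.3 311.4  53.5] F [-0.4  0.5 -0.9]
out 18.93 w 0.349 p [344.4 372.4  89.1] F [ 0.6 -0.7  0.4]
```

View pics/g5.png

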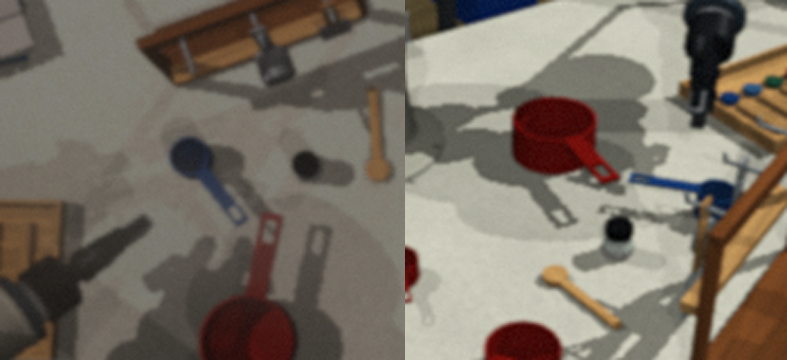

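```bash
cat > m.py <<'E'
from h import *
from scipy.optimize import least_squares
def col(im,k):
    H,S,V=cv2.split(cv2.cvtColor(cv2.resize(im,None,fx=4,fy=4,interpolation=cv2.INTER_CUBIC),cv2.COLOR_BGR2HSV).astype(int))
    h={"red":(H<9)|(H>168),"yellow":(H>15)&(H<35),"blue":(H>98)&(H<128)}[k]
    return (h&(S>{"red":105,"yellow":105,"blue":90}[k])&(V>25)).astype(np.uint8)
def scoop(n,im,k,x0,R,zb=0):
    """centre and handle angle of a scoop near x0 whose underside is at zb, from one view"""
    x0=np.array(x0,float);C,_=ray(n,[0,0])
    N,l,s,ce=cv2.connectedComponentsWithStats(col(im,k))
    u0=proj(n,[*x0,zb+40])[0]*4+1.5
    i=min((i for i in range(1,N) if s[i,4]>300),key=lambda i:np.hypot(*(ce[i]-u0)))
    toP=lambda uv:cast(n,(uv-1.5)/4,zb+42)[:,:2]
    A=toP(np.argwhere(l==i)[:,::-1]+0.)
    q_=cv2.findContours((l==i).astype(np.uint8),cv2.RETR_EXTERNAL,cv2.CHAIN_APPROX_NONE)[0][0][:,0]
    P=toP(q_+0.);c=x0.copy();d=x0-C[:2];d/=np.linalg.norm(d);r=R
    for _ in range(15):
        far=A[np.abs(np.linalg.norm(A-c,axis=1)-85)<25]   # handle pixels 60..110
        m=far.mean(0)-c;h=m/np.linalg.norm(m)
        u=P-c;rr=np.linalg.norm(u,axis=1);g=(np.abs(rr-r)<8)&(u@h/rr<.8)&(u@d>-.1*rr)
        o=least_squares(lambda v:np.linalg.norm(P[g]-v[:2],axis=1)-v[2],[*c,r],loss="soft_l1").x;c,r=o[:2],o[2]
    tip=((A-c)@h).max()
    print(n,k,"c",c.round(1),"r",r.round(1),"n",g.sum(),"ang",np.degrees(np.arctan2(h[1],h[0])).round(1),"tip",tip.round(1))
    return c,np.arctan2(h[1],h[0])
E
python3 - <<'E'
from m import *
for n in("top","scene"):
    im=cv2.imread(f"pics/{n}1.png")
    scoop(n,im,"red",(547,-59),44);scoop(n,im,"yellow",(471,-293),36)
    try: scoop(n,cv2.imread(f"pics/{n}5.png"),"blue",(470,315),28)
    except Exception as e: print(e)
E
```

```text
top red c [548.1 -59.5] r 42.0 n 98 ang 15.4 tip 94.6
top yellow c [ 469.5 -293.4] r 35.3 n 83 ang -20.3 tip 101.8
top blue c [470. 315.] r 28.0 n 0 ang -164.8 tip 81.4
scene red c [548.1 -59.1] r 42.2 n 173 ang -10.8 tip 114.1
scene yellow c [ 470.5 -291.4] r 35.6 n 160 ang -20.4 tip 123.0
scene blue c [-58041.3 -61210. ] r 84918.6 n 0 ang nan tip nanm.py:19: RuntimeWarning: Mean of empty slice.
  m=far.mean(0)-c;h=m/np.linalg.norm(m)
  ret = um.true_divide(
```

```bash
cat >> m.py <<'E'
RG=62
def pose(c,ang,flip,zb=0): # TCP pose for gripping a standing scoop's handle
    return np.array([c[0]+RG*np.cos(ang),c[1]+RG*np.sin(ang),zb+23.]),down(ang+np.pi/2+np.pi*flip)
E
python3 - <<'E'
from m import *
Y=((470,-292.4),np.radians(-20.4));red=(548.1,-59.3)
for f in(0,1):
    print(f,np.round(bot.ik(*pose(*Y,f)),2))
    for a in(110,100,-60,-90):
        x=bot.ik(*pose(red,np.radians(a),f,6));print("  ",a,None if x is None else np.round(x,2))
s=bot.state();z0=Ro.from_quat(s["tcp_rot"]).as_matrix()[:,2]
p=np.array(s["tool_pos"]);bot.move_straight(p-60*z0+150*Z,speed=200);st("up")
j=np.array(bot.state()["joint_positions"]);print(j.round(2))
im=bot.read_camera("top");cv2.imwrite("pics/top6.png",im);im2=bot.read_camera("scene");cv2.imwrite("pics/scene6.png",im2)
x0=cast("top",[(144.4,200.2),(165.8,227.8)],42)[:,:2];print(x0.round())
for n,i in(("top",im),("scene",im2)):
    try:scoop(n,i,"blue",x0[0],28)
    except Exception as e:print(e)
E
```

```text
0 [-0.63  1.86  0.89  3.14  2.75  1.85]
   110 None
   100 None
   -60 None
   -90 None
1 [-0.63  1.86  0.89  3.14  2.75 -1.29]
   110 None
   100 None
   -60 None
   -90 None
up 20.09 w 0.349 p [307.6 413.  262.1] F [-0.2  0.4  0.1]
[ 1.32  0.72  1.44 -0.89  1.78 -0.63]
[[439. 329.]
 [352. 258.]]
top blue c [438.6 328.8] r 28.0 n 0 ang nan tip nan
scene blue c [441.6 332.4] r 22.1 n 61 ang -138.1 tip 96.0m.py:19: RuntimeWarning: Mean of empty slice.
  m=far.mean(0)-c;h=m/np.linalg.norm(m)
  ret = um.true_divide(
```

```bash
sed -i 's/x=np.array(\[np.sin(a),-np.cos(a),0\])/x=np.array([-np.sin(a),np.cos(a),0])/' h.py
python3 - <<'E'
from m import *
Y=((470,-292.4),np.radians(-20.4));red=(548.1,-59.3)
for f in(0,1):
    print(f,np.round(bot.ik(*pose(*Y,f)),2),np.round(bot.ik(*pose((440,330),np.radians(-140),f)),2))
    for a in(140,110,100,-60,-90):
        x=bot.ik(*pose(red,np.radians(a),f,6));print("  ",a,None if x is None else np.round(x,2))
im=cv2.imread("pics/top6.png");h=cv2.cvtColor(im,cv2.COLOR_BGR2HSV);print(h[196:206:3,138:152:3].reshape(-1,3).tolist())
E
```

```text
0 [-0.63  0.73  1.56 -0.    0.85 -1.85] [ 0.51  0.63  1.88 -0.    0.63  1.39]
   140 [-0.16  0.63  1.84 -0.    0.67  2.11]
   110 [-0.12  0.65  1.78 -0.    0.71  2.68]
   100 [-0.11  0.66  1.75 -0.    0.73  2.86]
   -60 [-0.29  0.7   1.62 -0.    0.82 -0.82]
   -90 [-0.32  0.68  1.69 -0.    0.77 -0.32]
1 [-0.63  0.73  1.56 -0.    0.85  1.29] [ 0.51  0.63  1.88 -0.    0.63 -1.75]
   140 [-0.16  0.63  1.84 -0.    0.67 -1.03]
   110 [-0.12  0.65  1.78 -0.    0.71 -0.46]
   100 [-0.11  0.66  1.75 -0.    0.73 -0.28]
   -60 [-0.29  0.7   1.62 -0.    0.82  2.32]
   -90 [-0.32  0.68  1.69 -0.    0.77  2.82]
[[111, 46, 39], [110, 68, 45], [113, 79, 42], [114, 62, 41], [108, 75, 44], [120, 20, 38], [120, 43, 47], [110, 62, 37], [111, 45, 40], [116, 80, 48], [90, 13, 40], [120, 30, 43], [126, 30, 42], [116, 42, 43], [113, 94, 54], [116, 25, 71], [116, 36, 50], [114, 29, 44], [113, 59, 52], [113, 101, 68]]
```

```bash
python3 - <<'E'
from m import *
Y=((470,-292.4),np.radians(-20.4));red=(548.1,-59.3);F=1
bot.move_joints([0.9,0.2,1.4,-0.3,1.4,0])
bot.command_gripper(0.5)
p,o=pose(*Y,F)
bot.move_joints([-0.5,0.3,1.4,0,1.3,1.2])
bot.move_to(p+90*Z,o);st("above")
for n in("top","scene"):
    im=bot.read_camera(n);cv2.imwrite(f"pics/{n}7.png",im)
    try:scoop(n,im,"blue",(440,330),28)
    except Exception as e:print(e)
hit=bot.move_straight(p,speed=110,stop_force=10);st(f"down {hit}")
bot.command_gripper(0,100);st("grip")
bot.move_straight(p+70*Z,speed=120);st("lift")
pr,orr=pose(red,np.radians(110),F,70)
bot.move_to(pr,orr);st("hover")
for n in("top","scene"):
    im=bot.read_camera(n);cv2.imwrite(f"pics/{n}8.png",im)
    for k,x,R,z in(("yellow",red,36,70),("red",red,44,0)):
        try:scoop(n,im,k,x,R,z)
        except Exception as e:print(k,e)
a=cv2.imread("pics/top8.png")[110:230,190:350];b=cv2.imread("pics/scene8.png")[150:310,160:340]
cv2.imwrite("pics/g8.png",np.hstack([cv2.resize(a,(400,300),interpolation=2),cv2.resize(b,(337,300),interpolation=2)]))
E
```

```text
above 24.59 w 0.5 p [ 529.  -314.   114.4] F [-0.3 -0.4  1.1]
top blue c [440. 330.] r 28.0 n 0 ang nan tip nan
scene blue c [440.8 332.7] r 21.8 n 60 ang -137.2 tip 95.8
down False 25.66 w 0.501 p [ 528.5 -314.3   23.7] F [-0.  -0.2 -0.5]
grip 26.02 w 0.194 p [ 528.7 -314.4   23.7] F [ 1.5 -0.5  5.8]
lift 26.76 w 0.195 p [ 527.7 -313.7   92.4] F [-0.8 -0.9 -2.2]
hover 28.37 w 0.195 p [527.   -1.4  92.8] F [-0.5  0.1 -0.8]
top yellow c [548.1 -59.3] r 36.0 n 0 ang nan tip nan
top red c [548.1 -59.3] r 44.0 n 0 ang nan tip nan
scene yellow c [550.9 -59.4] r 33.7 n 132 ang -27.1 tip 78.2
scene red c [551.2 -60.5] r 41.7 n 87 ang -7.4 tip 113.1m.py:19: RuntimeWarning: Mean of empty slice.
  m=far.mean(0)-c;h=m/np.linalg.norm(m)
  ret = um.true_divide(
```

View pics/g8.png

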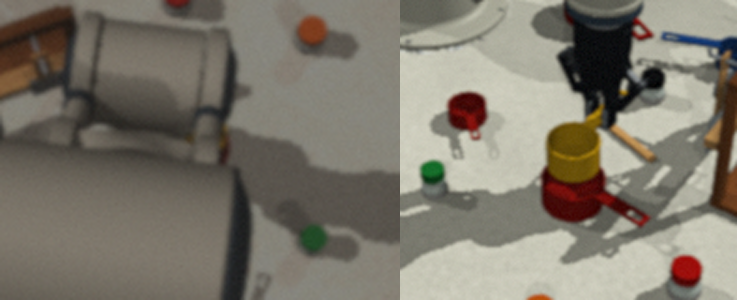

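```bash
python3 - <<'E'
from m import *
red=(547.1,-59.3)
p,o=pose(red,np.radians(110),1,6)
bot.move_straight(p+25*Z,o,speed=100);st("pre")
hit=bot.move_straight(p-2*Z,speed=40,stop_force=5);st(f"down {hit} target {p[2]}")
for n in("scene",):
    im=bot.read_camera(n);cv2.imwrite(f"pics/{n}9.png",im)
    scoop(n,im,"yellow",red,36,6)
    scoop(n,im,"red",red,44,0)
E
```

```text
pre 29.01 w 0.194 p [526.   -1.2  54.1] F [ 0.4  0.2 -1.1]
down True target 29.0 29.6 w 0.194 p [525.5  -0.6  29.4] F [-0.5  2.3  8.2]
scene yellow c [548.4 -58.8] r 36.1 n 86 ang 116.0 tip 81.5
scene red c [546.6 -57.6] r 40.2 n 96 ang -13.3 tip 113.9
```

```bash
python3 - <<'E'
s=open('m.py').read()
s=s.replace('''    h={"red"''','''    if k=="blue":
        b=cv2.GaussianBlur(cv2.resize(im,None,fx=4,fy=4,interpolation=cv2.INTER_CUBIC),(0,0),3).astype(int);return (b[...,0]>1.35*b[...,2]+4).astype(np.uint8)
    h={"red"''')
open('m.py','w').write(s)
E
python3 - <<'E'
from m import *
bot.command_gripper(0.45);st("open")
p=np.array(bot.state()["tool_pos"])
bot.move_straight(p+120*Z,speed=170)
bot.move_joints([-0.75,0.1,1.4,0,1.5,0]);st("away")
for n in("top","scene"):
    im=bot.read_camera(n);cv2.imwrite(f"pics/{n}10.png",im)
    for k,x,R,z in(("yellow",(548,-59),36,6),("red",(548,-59),44,0),("blue",(440,331),28,0)):
        try:scoop(n,im,k,x,R,z)
        except Exception as e:print(n,k,e)
E
```

```text
open 29.99 w 0.447 p [525.3  -0.9  29.5] F [-0.3  1.1 -0.3]
away 32.41 w 0.452 p [ 405.8 -295.7  427. ] F [-0.1  0.2  0.3]
top yellow c [548.2 -59.1] r 36.0 n 127 ang 110.5 tip 122.3
top red c [548. -59.] r 44.0 n 0 ang nan tip nan
top blue c [440. 331.] r 28.0 n 0 ang nan tip nan
scene yellow c [549.5 -59.7] r 36.6 n 93 ang 102.7 tip 131.0
scene red c [545.2 -57. ] r 40.3 n 124 ang -14.4 tip 114.5
scene blue c [440.9 332.6] r 22.1 n 60 ang -137.4 tip 97.1m.py:21: RuntimeWarning: Mean of empty slice.
  m=far.mean(0)-c;h=m/np.linalg.norm(m)
  ret = um.true_divide(
```

```bash
python3 - <<'E'
from m import *
im=cv2.imread("pics/top10.png");m=col(im,"blue")
N,l,s,ce=cv2.connectedComponentsWithStats(m);u=proj("top",[440,331,40])[0]*4
print(u,[(s[i].tolist(),ce[i].round().tolist()) for i in range(1,N) if s[i,4]>100 and np.hypot(*(ce[i]-u))<200])
a=im[185:240,125:185];cv2.imwrite("pics/bl.png",np.hstack([cv2.resize(cv2.convertScaleAbs(a,alpha=2),(390,358),interpolation=2),cv2.cvtColor(cv2.resize(m[740:960,500:740]*255,(390,358)),8)]))
E
```

```text
[575.36089137 799.34789961] [([593, 787, 34, 70, 820], [607.0, 826.0])]
```

View pics/bl.png

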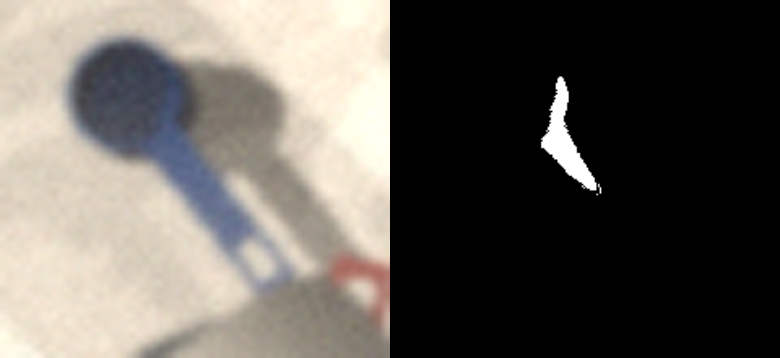

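```bash
sed -i 's/1.35\*b\[...,2\]+4/1.08*b[...,2]+1/' m.py; python3 - <<'E' 2>/dev/null
from m import *
X=cast("top",[(144.2,199.1),(164.2,224.2)],42)[:,:2];d=X[1]-X[0];print(X.round(1),np.hypot(*d),np.degrees(np.arctan2(d[1],d[0])))
for n in("top","scene"): scoop(n,cv2.imread(f"pics/{n}10.png"),"blue",(440,331),28)
for k in(5,7): scoop("top",cv2.imread(f"pics/top{k}.png"),"blue",(440,331),28)
E
```

```text
[[442.  329.6]
 [363.5 263.3]] 102.73778447456478 -139.87429401189866
top blue c [441.2 327.7] r 24.6 n 118 ang -140.9 tip 90.5
scene blue c [441.4 333.3] r 26.5 n 76 ang -133.4 tip 122.3
top blue c [444.2 330.8] r 23.8 n 120 ang -140.5 tip 95.5
top blue c [441.3 327. ] r 24.3 n 147 ang -141.3 tip 89.1
```

```bash
python3 - <<'E' 2>/dev/null
from m import *
B=((442,329.6),np.radians(-140.3));yel=np.array((548.3,-59.2));A2=np.radians(-90)
p,o=pose(*B,0)
bot.move_joints([0.5,0.15,1.6,0,1.2,1.39])
bot.move_to(p+90*Z,o);st("above")
hit=bot.move_straight(p,speed=110,stop_force=10);st(f"down {hit}")
if not hit:
    bot.command_gripper(0,100);st("grip")
    bot.move_straight(p+230*Z,speed=200);st("lift")
    pr,orr=pose(yel,A2,0,70)
    bot.move_to(pr+170*Z,orr);bot.move_straight(pr,speed=200);st("hover")
    for n in("top","scene"):
        im=bot.read_camera(n);cv2.imwrite(f"pics/{n}11.png",im)
        for k,x,R,z in(("blue",yel,28,70),("yellow",yel,36,6)):
            try:scoop(n,im,k,x,R,z)
            except Exception as e:print(n,k,e)
E
```

```text
above 35.53 w 0.448 p [395.4 290.4 114.1] F [ 0.2  0.2 -0.2]
down False 36.5 w 0.449 p [394.7 290.2  23.6] F [ 0.1 -0.4  0.2]
grip 36.84 w 0.198 p [394.3 290.   23.4] F [-1.3 -1.8  5.9]
lift 38.14 w 0.194 p [393.8 289.7 252.1] F [-0.1 -0.2 -1.2]
hover 40.76 w 0.197 p [ 548.9 -121.2   93.9] F [ 0.2 -0.3 -1. ]
top blue c [548.3 -59.2] r 28.0 n 0 ang nan tip nan
top yellow c [548.3 -59.2] r 36.0 n 0 ang nan tip nan
scene blue c [548.  -55.8] r 25.7 n 78 ang -141.4 tip 175.6
scene yellow c [548.3 -59.2] r 36.0 n 0 ang nan tip nan
```

```bash
python3 - <<'E' 2>/dev/null
from m import *
yel=np.array((548.3,-60.7));A2=np.radians(-90)
p,o=pose(yel,A2,0,12)
bot.move_straight(p+22*Z,o,speed=100);st("pre")
hit=bot.move_straight(p-2*Z,speed=40,stop_force=5);st(f"down {hit} target {p[2]}")
im=bot.read_camera("scene");cv2.imwrite("pics/scene12.png",im)
scoop("scene",im,"blue",yel,28,12);scoop("scene",im,"yellow",yel,36,6)
E
```

```text
pre 41.37 w 0.197 p [ 548.4 -122.7   57.2] F [-0.1 -0.2  0.3]
down True target 35.0 41.9 w 0.193 p [ 548.2 -122.9   35.1] F [ 0.1 -0.4  4. ]
scene blue c [549.1 -60.9] r 27.5 n 78 ang -147.7 tip 172.9
scene yellow c [147951.8  53889.7] r 156976.4 n 0 ang nan tip nan
```

```bash
python3 - <<'E' 2>/dev/null
from m import *
bot.command_gripper(0.45);st("open")
p=np.array(bot.state()["tool_pos"])
bot.move_straight(p+130*Z,speed=170)
bot.move_joints([-1.2,0.1,1.4,0,1.5,0]);bot.hold(0.3);st("away")
for n in("top","scene"):
    im=bot.read_camera(n);cv2.imwrite(f"pics/{n}13.png",im)
    for k,x,R,z in(("blue",(549,-60),28,12),("yellow",(548,-59),36,6),("red",(548,-59),44,0)):
        try:scoop(n,im,k,x,R,z)
        except Exception as e:print(n,k,e)
E
```

```text
open 42.29 w 0.446 p [ 547.9 -122.6   35.4] F [-0.3 -0.4 -0.8]
away 45.38 w 0.448 p [ 236.5 -443.1  427.9] F [1.2 0.4 0.9]
top blue c [548.8 -58.5] r 24.1 n 65 ang -90.4 tip 102.9
top yellow c [547.1 -58.8] r 34.9 n 193 ang 109.8 tip 121.5
top red c [548. -59.] r 44.0 n 0 ang nan tip nan
scene blue c [549.3 -59.9] r 26.6 n 104 ang -89.8 tip 121.6
scene yellow c [220761.5  71098.9] r 231437.2 n 0 ang nan tip nan
scene red c [543.8 -63.4] r 46.8 n 70 ang 19.6 tip 127.7
```

```bash
python3 -c "
from rig import bot
bot.sign_off();print(bot.state()['time_s'])"
```

```text
the job is handed in; nothing more can be done
the job is handed in; nothing more can be done
```

The three scoops are nested and I handed the job in at about 45 s on the robot's clock; the hand-in gives no verdict.

**What I did**
- I took the blue scoop by its handle from the side, raised it about 13 mm and drew it off the left-hand peg. I stood it upright on the bench and let go; a picture afterwards showed it standing.
- I put the yellow scoop into the red by its handle, then took the blue again by its handle and put it into the yellow. Both descents met contact within 0.5 mm of the fully-home height.

**Last checks** (after release, arm clear)
- **Blue:** axis at about (549, -59) mm from both cameras.
- **Yellow:** axis at (547, -59) mm from the top camera. That puts it within about 2 mm of the blue, and of the red's earlier position of (548, -59). The handle directions and the one clear handle length per scoop match level, seated scoops.

**Failed or uncertain checks**
- The final fits of the red scoop (top camera) and the yellow scoop (side camera) found nothing usable. The side camera's last fit of the red was poor at (544, -63) mm, because the nested scoops hide its rim.
- My first two approaches to the blue scoop stopped on light contact, probably with the rack post, at forces of about 10 N. I angled the gripper and closed it partway before the third approach succeeded.
- I did not measure the jars, the spoon blank or the other hung tools again at the end. The pictures I viewed showed them where they started, but the last clear view of all the hung tools was just after the blue was set down.

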